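Put a washed filter bowl up to dry and blow it off

ROBOT

A 6-joint arm with a two-finger parallel gripper is mounted at the origin on the work surface. World frame = base frame: x ahead of the robot, y to its left, z up, the work surface at z = 0. Lengths are in m, angles in rad, forces in N, time in s.
With the tool pointing down it reaches from about 0.4 to 0.925 m from the base axis. Payload 12.5 kg.
Tool frame: the origin (TCP) lies midway between the tips of the shut fingers; the grasp point (between the pads) lies 19 mm behind it (bot.grip_depth is the distance from the TCP to the grasp point, in m); z points along the fingers, y is the line along which they close (so a half turn about z gives the same grasp; the last joint's range is limited). The gripper opens to 95 mm and grips with 3 to 60 N. Pads are 20 mm wide; open, the fingers measure 119 mm over their backs; the gripper's body (75 mm by 180 mm) begins 59 mm behind the grasp point.
Start: joints at [-1.444, 0.491, 1.559, -0, 1.092, -0.106], TCP at [0.144, -0.608, 0.215] pointing down, gripper open.
Joint ranges: [-3.1, 3.1], [-0.84, 2.19], [0.05, 2.79], [-1.13, 4.28], [0.06, 2.93], [-2.69, 2.69]. Speed limits (rad/s): [2.22, 2.22, 2.79, 3.14, 3.14, 3.14].

INTERFACE

Orientations are given as a unit quaternion [w, x, y, z].
In Python, from bench import bot gives the robot as it stands. The module is installed in compiled form; this text tells all that it offers.
- The arm moves only by the shell command python3 -m pendant 'ROWS' [OPENING]. ROWS is JSON, a list of rows, each an object with "delta_pos": the shift along the tool's x, y, z each as a share of 40 cm, from -1 to 1, a list of three; "twist": the turn, a rotation vector about the tool's x, y, z each as a share of 360 degrees, from -1 to 1, a list of three. In form: [{"delta_pos": [tx, ty, tz], "twist": [wx, wy, wz]}, ...]. A call has 1 to 10 rows; each row shifts and turns the commanded pose from where the row before left it, along the tool's axes as they then stand; what a row does not reach is not made up. A row lasts 1/12 s, in which the tool goes at most 41.7 mm and 7.16 degrees, less where a joint would pass 70% of its speed; a pose out of reach is approached as far as the arm can. A call with a number of a shift or a turn outside -1 to 1 is refused whole. A call with a gripper value outside its range is refused whole. OPENING is the closure, from 0 (fully open) to 1 (shut), set as the call begins (- or left out, the last holds). The fingers move at their own pace and stop on an object; the grip force is fixed at half the most. Time passes only in rows, so rows that do not move let the fingers close. It gives the time, the measured TCP pose, the force, the opening and the grip force at its end, in the units of the state.
- bot.sense(): the state, without advancing time (a new reading comes with each control period).
- bot.capture(name): name is "side" or "top" or "wrist"; returns the picture (420x560x3 uint8, red, green, blue); there is no depth.
- bot.camera_model(name): a dict with "fx", "fy", "cx", "cy" (pixels), "pose" (4x4, takes a point from camera to world coordinates). Camera axes: x right, y up, looking along -z (the intrinsics and any distortion apply to the point x, -y, -z); pixel columns grow to the right and rows downward; lengths in m; the calibration is good to about 2 mm. A picture is of the moment at which its call begins: read the wrist's pose just before it. camera_model takes no time and is no camera call; for the wrist camera it gives the pose at the moment of the call.
- bot.job_done(): hands the job in; it is judged then, once.
Trained networks look in the newest picture that a camera, given by its name, has taken for a name from the list of things; names that differ only in an ending like _2 or _b are one class to them, and where a whole thing is asked for, a point or a joint stands for the part that bears it (a point fixed in the world has none). Each returns a list of dicts, best first, with "confidence" (0 to 1); they miss things now and then, are a little off and sometimes report something else, mostly with a low value. They report only what shows in the picture. A call takes as long as a camera call. They do not tell look-alikes from the thing itself.
- bot.search_frame(camera, name): "box" ([centre column, centre row, width, height] in pixels, round what is visible of it).
The state is a dict: "time": time; "joint_pos": joint angles; "dq": joint speeds; "tau": joint torques, N m; "tool_pos": TCP position; "orientation": TCP orientation; "ft_force": force on the tool from outside, world axes, zero at the start; "ft_torque": the same for the moment, N m; "opening": finger opening in m; "gripper_force": force on a finger pad.
Only numpy, scipy, OpenCV 4.12 (cv2) and the standard library are available. Lean on these libraries where they do the work, as an engineer would, in place of code of your own. Each camera call takes 0.05 s, during which the arm holds its last target. There are 200 camera calls.

TASK

Slide the washed filter bowl that lies in the gutter fully over the lowered drying peg, rim against the seat disc, then swing the peg fully upright to its stop (pressing its lever down does it), so that the bowl is left mouth-down on it. Then take the air duster from its rest and, without touching the bowl with it, hold it still for a good second with the nozzle about 10 cm from the bowl and pointed at the middle of the bowl's side. Finally lay the duster back in its rest, right way up and with the nozzle pointing as before, and leave the other things on the bench where they are.

Things in the scene. Friction and masses are not known exactly. Their poses are not given: they have to be found in the camera images.
- stand: fixed drying stand: steel drip pan 120 x 330 mm (y -265 to +65), 14 mm high; aluminium V gutter along y from y = -18 to -240 mm, its edges 65 mm above the bench and 76 mm apart; two grey hinge cheeks 87 mm high at x = +-46 mm. Origin: on the bench under the peg's hinge axis, which is parallel to x and 75 mm up. z is up. The axis of the bowl lying in the gutter is 75 mm up
- peg (a joint): swing of the drying peg, rad: 0 = level, pointing along the stand's -y over the gutter; 1.571 = upright, at its stop. Stiff: stays where it is left, moves at about 4 to 6 N on the lever bar. Peg: black, 65 mm long, 26 mm thick, 46 mm at its root, on a steel seat disc 76 mm across whose face is 12 mm from the hinge axis. The lever turns with it
- seat (a point): centre of the seat face at the peg's root, where the bowl's rim comes to rest; the peg runs from here 65 mm along this frame's -y axis; x is along the hinge axis. With the peg upright it is 87 mm above the bench
- lever_bar (a point): middle of the black cross bar (14 mm thick, 100 mm long, parallel to the hinge axis) at the end of the 16 mm wide flat lever, 115 mm from the hinge axis. Peg level: the lever points up, leaning 15 degrees to the stand's +y. Peg upright: it points to the stand's +y, 15 degrees below level, the bar 45 mm above the bench
- bowl: the filter bowl: a plain aluminium cup, 64 mm outside and 56 mm inside diameter, 100 mm long, bottom 6 mm thick with a bevelled edge (52 mm flat). It lies in the gutter, mouth towards the peg. Origin: centre of the outside of its closed bottom; its z axis points from the bottom to the mouth. About 0.22 kg
- bowl_rim (a point): centre of the bowl's open mouth, 100 mm from its origin
- bowl_mid (a point): centre of the bowl, on its axis, 50 mm from its origin
- duster: cordless air duster, grey with black tail and steel nozzle, 205 mm long: barrel 36 mm wide (y), 40 mm high (z), from x = -80 to +65 mm, then the nozzle to x = +125 mm. Origin: on its axis at the grip point, near its balance; x points to the nozzle, z up. It lies in the rest with its axis 60 mm above the bench. It runs by itself while held. 0.3 kg
- nozzle (a point): tip of the duster's nozzle, 125 mm from its origin; x points the way it blows
- rest: fixed black rest of the duster: base 150 x 75 mm and two forks, 10 mm thick, at x = -52 and +52 mm, their floors 40 mm above the bench and 46 mm wide, with side prongs splayed 22 degrees outwards up to 66 mm above the bench. Origin: on the bench under its middle; x along the duster
- rest_top (a point): where the duster's origin is when it lies in the rest, 60 mm above the bench; x points where its nozzle points
- bin: bystander: yellow parts bin with nuts, 150 x 100 x 60 mm, origin under its centre
- wrench: bystander: a 180 mm wrench lying on the bench beyond the stand, origin at its middle
- spray_can: bystander: a white can, 60 mm across, 110 mm high, beyond the stand, origin under its centre
There are look-alikes about, which are no part of the job. Leave any blue, green or purple look-alike of the bowl alone.

How it is judged:
On the way, in this order (a step that is already met when the one before it is completed fails the run):
1. the bowl is fully on the lowered peg, its rim within 8 mm of the seat disc (y of bowl_rim in the frame of seat above -0.008 m and distance between bowl_rim and seat below 0.014 m and value of joint peg below 0.25 rad), for 0.1 s.
2. the peg is upright with the bowl mouth-down on it (value of joint peg above 1.5 rad and distance between bowl_rim and seat below 0.012 m and angle between the z axis of bowl and the y axis of seat, either way round below 0.1 rad), for 0.2 s.
3. the duster is held still for a second, its nozzle tip 60 to 200 mm from the bowl's centre and its line passing within 30 mm (sideways) and 40 mm (up and down) of it (x of bowl_mid in the frame of nozzle between 0.06 and 0.2 m and y of bowl_mid in the frame of nozzle between -0.03 and 0.03 m and z of bowl_mid in the frame of nozzle between -0.04 and 0.04 m and linear speed of duster below 0.03 m/s and angular speed of duster below 0.2 rad/s and value of joint peg above 1.5 rad), for 1 s.
At the end, for the whole second after the job is handed in: the peg is upright (over 1.5 rad), the bowl is mouth-down on it with its rim within 12 mm of the seat's centre and its axis within 0.1 rad of the peg's, and the duster lies at rest in its rest, within 30 mm of its place, right way up and nozzle the same way (0.2 rad) (all of step 2 and distance between duster and rest_top below 0.03 m and x of nozzle in the frame of rest_top above 0.09 m and angle between the x axis of duster and the x axis of rest_top, either way round below 0.2 rad and angle between duster's own z axis and vertical below 0.15 rad and linear speed of each of duster, bowl below 0.02 m/s); the robot touches nothing.
It fails at once if the duster touches the bowl (contact force between duster and bowl above 0.5 N).
It fails at once if the bin is moved more than 30 mm (distance of bin from where it was at the start of the episode above 0.03 m).
It fails at once if the wrench is moved more than 30 mm (distance of wrench from where it was at the start of the episode above 0.03 m).
It fails at once if the can is moved more than 30 mm (distance of spray_can from where it was at the start of the episode above 0.03 m).
It also fails if it takes over 64 s, if anything falls off the work surface, if the arm or the gripper's body presses on something with over 40 N, if the wrist force passes 120 N, or if a joint passes its speed limit or range.

## Working session

There is one attempt and no reset: what is moved stays moved. The work goes in short steps, Python scripts to look and compute and a shell command to move; the robot and the scene stay as the last step left them, time stands still between calls to the robot, and variables do not carry over. Pictures are saved under pics/ and viewed, at most 10 in all, crops included, and the job is handed in when it is done.

```bash
mkdir -p pics; cat > h.py <<'E'
import numpy as np, cv2
from bench import bot
from scipy.spatial.transform import Rotation as R
def snap(c,name=None):
    m=bot.camera_model(c); im=bot.capture(c)
    if name: cv2.imwrite('pics/'+name+'.png',im[:,:,::-1])
    return m,im
def ray(m,u,v):
    P=np.array(m['pose']); d=np.array([(u-m['cx'])/m['fx'],-(v-m['cy'])/m['fy'],-1.])
    return P[:3,3],P[:3,:3]@d
def onz(m,u,v,z):
    o,d=ray(m,u,v); return o+d*(z-o[2])/d[2]
def proj(m,p):
    P=np.array(m['pose']); q=P[:3,:3].T@(np.array(p)-P[:3,3])
    return np.array([m['cx']+m['fx']*q[0]/-q[2], m['cy']+m['fy']*(-q[1])/-q[2]])
def tri(obs):
    A=np.zeros((3,3));b=np.zeros(3)
    for m,u,v in obs:
        o,d=ray(m,u,v); d=d/np.linalg.norm(d); M=np.eye(3)-np.outer(d,d); A+=M;b+=M@o
    return np.linalg.solve(A,b)
E
python3 - <<'E'
from h import *
np.set_printoptions(precision=3,suppress=True)
ims=[]
for c in ['top','side']:
    m,im=snap(c,c+'0'); print(c,{k:v for k,v in m.items() if k!='pose'}); print(np.array(m['pose']))
    for n in ['bowl','duster','rest','stand','lever_bar','seat','bin','wrench','spray_can']:
        print(n,[(np.round(d['box']).astype(int).tolist(),round(d['confidence'],2)) for d in bot.search_frame(c,n)[:4]])
print(bot.sense())
E
```

```text
top {'fx': 456.9150683962619, 'fy': 456.9150683962619, 'cx': 277.51589096206186, 'cy': 213.9008971356092}
[[-0.022  0.988 -0.154  0.409]
 [-1.    -0.02   0.012 -0.004]
 [ 0.008  0.154  0.988  1.43 ]
 [ 0.     0.     0.     1.   ]]
bowl [([381, 203, 37, 23], 0.79), ([306, 284, 35, 24], 0.78), ([330, 164, 35, 34], 0.62), ([287, 229, 35, 21], 0.56)]
duster [([150, 247, 21, 65], 0.83)]
rest [([152, 253, 34, 50], 0.71), ([285, 228, 34, 25], 0.63)]
stand [([269, 234, 105, 48], 0.88)]
lever_bar [([240, 230, 44, 39], 0.91)]
seat [([241, 230, 48, 34], 0.92), ([224, 180, 22, 25], 0.47)]
bin [([395, 256, 42, 52], 0.68)]
wrench [([297, 171, 12, 48], 0.76)]
spray_can [([224, 182, 16, 25], 0.6), ([286, 227, 33, 23], 0.23)]
side {'fx': 388.1140274398445, 'fy': 388.1140274398445, 'cx': 285.66215365694165, 'cy': 207.86254172737162}
[[-0.745  0.426 -0.514  0.09 ]
 [-0.667 -0.448  0.595  0.579]
 [ 0.023  0.786  0.618  0.736]
 [ 0.     0.     0.     1.   ]]
bowl [([362, 251, 39, 45], 0.86), ([280, 182, 31, 19], 0.81), ([341, 179, 32, 29], 0.74), ([300, 221, 34, 38], 0.7)]
duster [([188, 340, 85, 62], 0.59), ([300, 220, 42, 33], 0.26)]
rest [([195, 349, 78, 74], 0.8)]
stand [([285, 256, 108, 90], 0.83), ([261, 206, 46, 30], 0.22)]
lever_bar [([263, 236, 48, 48], 0.79), ([208, 233, 27, 45], 0.44)]
seat [([261, 237, 48, 50], 0.81)]
bin [([393, 194, 68, 48], 0.73), ([261, 204, 44, 29], 0.49)]
wrench [([259, 205, 40, 28], 0.6)]
spray_can [([208, 236, 22, 46], 0.57)]
{'time': 1.0, 'joint_pos': array([-1.444,  0.491,  1.559, -0.   ,  1.092, -0.106]), 'dq': array([-0.001,  0.001, -0.001, -0.   , -0.002, -0.   ]), 'tau': array([  0.001, -61.247, -25.843,   0.069,   0.045,  -0.   ]), 'tool_pos': array([ 0.144, -0.608,  0.215]), 'orientation': array([ 0.   ,  0.993,  0.116, -0.   ]), 'ft_force': array([-0.428,  0.271, -0.397]), 'ft_torque': array([-0.009,  0.007, -0.072]), 'gripper_force': 0.0, 'opening': 0.09516634658967763}
```

```bash
python3 - <<'E'
import cv2,numpy as np
t=cv2.imread('pics/top0.png')[130:320,120:440];s=cv2.imread('pics/side0.png')[150:400,130:450]
cv2.imwrite('pics/v1.png',cv2.resize(t,None,fx=2.5,fy=2.5,interpolation=3))
cv2.imwrite('pics/v2.png',cv2.resize(s,None,fx=2.4,fy=2.4,interpolation=3))
E
```

```text
(no output)
```

View pics/v1.png

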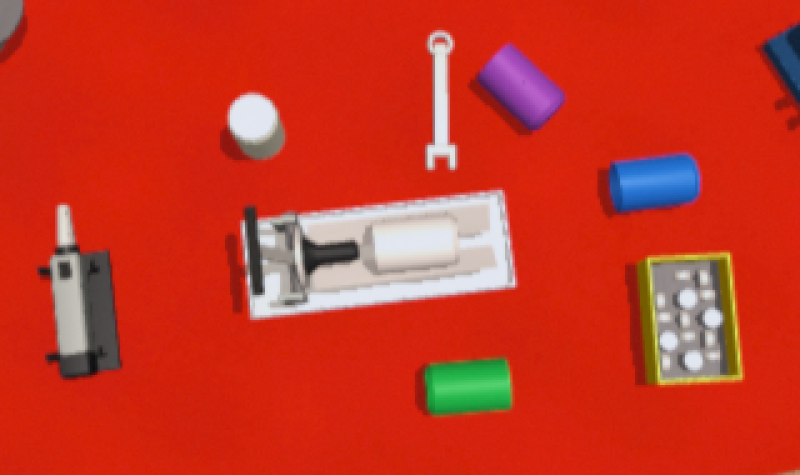

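View pics/v2.png

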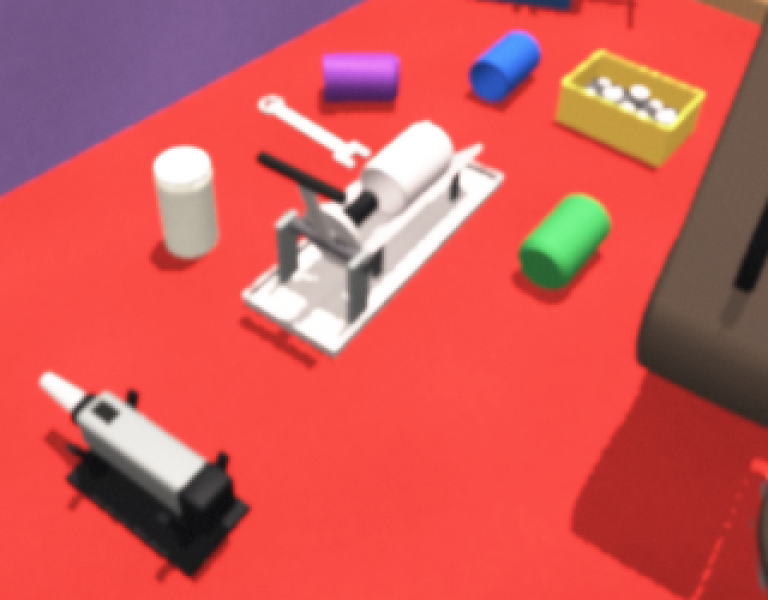

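The white/aluminium cup in the gutter at top (287,229) / side (300,221) fits the bowl. The others are look-alikes: purple (330,164), blue (381,203) and green (306,284). I'll confirm the choice in a wrist crop. The duster is at top (150,247), nozzle away from the robot; its black tail is nearest.

```bash
python3 - <<'E'
from h import *
np.set_printoptions(precision=3,suppress=True)
m=bot.camera_model('top'); s=bot.camera_model('side')
T=lambda u,v:(120+u/2.5,130+v/2.5); S=lambda u,v:(130+u/2.4,150+v/2.4)
for p in [(244,222),(503,192),(515,288),(250,318)]: print('pan',onz(m,*T(*p),.014))
for n,p,q in [('bar',(255,250),(300,175)),('bowlc',(412,244),(408,168)),('nozzle',(63,208),(48,380))]:
    print(n,tri([(m,*T(*p)),(s,*S(*q))]), onz(m,*T(*p),.06))
print('duster tail',onz(m,*T(78,365),.06))
w=bot.camera_model('wrist'); st=bot.sense()
q=st['orientation']; Rt=R.from_quat([q[1],q[2],q[3],q[0]]).as_matrix()
P=np.array(w['pose']); print(w['fx'],w['cx'],w['cy']); print('cam in tool',Rt.T@(P[:3,3]-st['tool_pos'])); print(Rt.T@P[:3,:3]); print(Rt)
E
```

```text
pan [0.618 0.167 0.014]
pan [ 0.649 -0.159  0.014]
pan [ 0.528 -0.169  0.014]
pan [0.498 0.16  0.014]
bar [0.561 0.134 0.185] [0.577 0.148 0.06 ]
bowlc [ 0.577 -0.042  0.078] [ 0.58  -0.041  0.06 ]
nozzle [0.632 0.379 0.061] [0.633 0.38  0.06 ]
duster tail [0.444 0.358 0.06 ]
376.47004020865467 273.51908649847087 207.348470478741
cam in tool [ 0.078  0.001 -0.169]
[[ 0.     0.96   0.281]
 [ 1.    -0.     0.   ]
 [ 0.     0.281 -0.96 ]]
[[ 0.973  0.231  0.   ]
 [ 0.231 -0.973 -0.   ]
 [-0.     0.    -1.   ]]
```

```bash
cat >> h.py <<'E'
O=np.array([0.564,0.099,0]); YAW=0.093
def S2W(x,y,z=0):
    c,s=np.cos(YAW),np.sin(YAW); return O+np.array([c*x-s*y,s*x+c*y,z])
def tool():
    st=bot.sense(); q=st['orientation']; return st['tool_pos'],R.from_quat([q[1],q[2],q[3],q[0]]).as_matrix()
def plan(p,yaw=None):
    """tool-axis shift (shares) at the present orientation, then turn to z down with tool x at yaw; also shift after turn"""
    t,M=tool(); D=np.array(p)-t
    yaw=np.arctan2(M[1,0],M[0,0]) if yaw is None else yaw
    G=np.array([[np.cos(yaw),np.sin(yaw),0],[np.sin(yaw),-np.cos(yaw),0],[0,0,-1]])
    print('shift now',np.round(M.T@D/.4,4),'twist',np.round(R.from_matrix(M.T@G).as_rotvec()/2/np.pi,4),'shift after turn',np.round(G.T@D/.4,4))
E
python3 - <<'E'
from h import *
print(S2W(0,-.05,.25)); plan(S2W(0,-.05,.25),YAW+np.pi/2)
E
```

```text
[0.5686433  0.04921607 0.25      ]
shift now [ 1.4116 -1.3542 -0.0884] twist [ 0.      0.     -0.2277] shift after turn [ 1.5377  1.2091 -0.0883]
```

```bash
A='x'; python3 -m pendant '[{"delta_pos":[0.07,-0.068,-0.0044],"twist":[0,0,0]},{"delta_pos":[0.07,-0.068,-0.0044],"twist":[0,0,0]},{"delta_pos":[0.07,-0.068,-0.0044],"twist":[0,0,0]},{"delta_pos":[0.07,-0.068,-0.0044],"twist":[0,0,0]},{"delta_pos":[0.07,-0.068,-0.0044],"twist":[0,0,0]},{"delta_pos":[0.07,-0.068,-0.0044],"twist":[0,0,0]},{"delta_pos":[0.07,-0.068,-0.0044],"twist":[0,0,0]},{"delta_pos":[0.07,-0.068,-0.0044],"twist":[0,0,0]},{"delta_pos":[0.07,-0.068,-0.0044],"twist":[0,0,0]},{"delta_pos":[0.07,-0.068,-0.0044],"twist":[0,0,0]}]' 0
python3 -m pendant '[{"delta_pos":[0.07,-0.068,-0.0044],"twist":[0,0,0]},{"delta_pos":[0.07,-0.068,-0.0044],"twist":[0,0,0]},{"delta_pos":[0.07,-0.068,-0.0044],"twist":[0,0,0]},{"delta_pos":[0.07,-0.068,-0.0044],"twist":[0,0,0]},{"delta_pos":[0.07,-0.068,-0.0044],"twist":[0,0,0]},{"delta_pos":[0.07,-0.068,-0.0044],"twist":[0,0,0]},{"delta_pos":[0.07,-0.068,-0.0044],"twist":[0,0,0]},{"delta_pos":[0.07,-0.068,-0.0044],"twist":[0,0,0]},{"delta_pos":[0.07,-0.068,-0.0044],"twist":[0,0,0]},{"delta_pos":[0.07,-0.068,-0.0044],"twist":[0,0,0]}]'
python3 -m pendant '[{"delta_pos":[0,0,0],"twist":[0,0,-0.019]},{"delta_pos":[0,0,0],"twist":[0,0,-0.019]},{"delta_pos":[0,0,0],"twist":[0,0,-0.019]},{"delta_pos":[0,0,0],"twist":[0,0,-0.019]},{"delta_pos":[0,0,0],"twist":[0,0,-0.019]},{"delta_pos":[0,0,0],"twist":[0,0,-0.019]},{"delta_pos":[0,0,0],"twist":[0,0,-0.019]},{"delta_pos":[0,0,0],"twist":[0,0,-0.019]},{"delta_pos":[0,0,0],"twist":[0,0,-0.019]},{"delta_pos":[0,0,0],"twist":[0,0,-0.019]}]'
python3 -m pendant '[{"delta_pos":[0,0,0],"twist":[0,0,-0.019]},{"delta_pos":[0,0,0],"twist":[0,0,-0.019]},{"delta_pos":[0,0,0],"twist":[0,0,0]},{"delta_pos":[0,0,0],"twist":[0,0,0]}]' 1
python3 - <<'E'
from h import *
t,M=tool(); print(t,np.arctan2(M[1,0],M[0,0]),M[2])
m,im=snap('wrist','w1')
cv2.imwrite('pics/v3.png',cv2.resize(im[:,:,::-1],(784,588),interpolation=3))
for n in ['bowl','seat','lever_bar','stand']: print(n,[(np.round(d['box']).astype(int).tolist(),round(d['confidence'],2)) for d in bot.search_frame('wrist',n)[:3]])
import json; json.dump(dict(fx=m['fx'],fy=m['fy'],cx=m['cx'],cy=m['cy'],pose=np.array(m['pose']).tolist()),open('w1.json','w'))
E
```

```text
time: 1.83
tool_pos: [0.3545, -0.2772, 0.2326]
orientation: [0.0, 0.993, 0.116, 0.0]
ft_force: [0.2, -0.8, 1.1]
opening: 0.0949
gripper_force: 0.0
time: 2.67
tool_pos: [0.5643, 0.0524, 0.2501]
orientation: [0.0, 0.993, 0.116, 0.0]
ft_force: [0.3, -0.4, 0.3]
opening: 0.0954
gripper_force: 0.0
time: 3.5
tool_pos: [0.5636, 0.0504, 0.2498]
orientation: [0.0, 0.754, 0.657, 0.0]
ft_force: [-0.3, -0.8, -0.1]
opening: 0.0954
gripper_force: 0.0
time: 3.83
tool_pos: [0.5636, 0.0504, 0.2498]
orientation: [0.0, 0.674, 0.738, -0.0]
ft_force: [0.1, 0.7, 0.5]
opening: 0.0739
gripper_force: 0.0
[0.56357939 0.0503624  0.2498356 ] 1.6615844254229641 [-6.26757752e-05  2.18904492e-05 -9.99999998e-01]
bowl [([281, 266, 71, 90], 0.95)]
seat [([283, 144, 173, 145], 0.67)]
lever_bar [([282, 145, 170, 144], 0.69)]
stand [([283, 204, 173, 296], 0.66), ([408, 290, 23, 19], 0.42)]
```

View pics/v3.png

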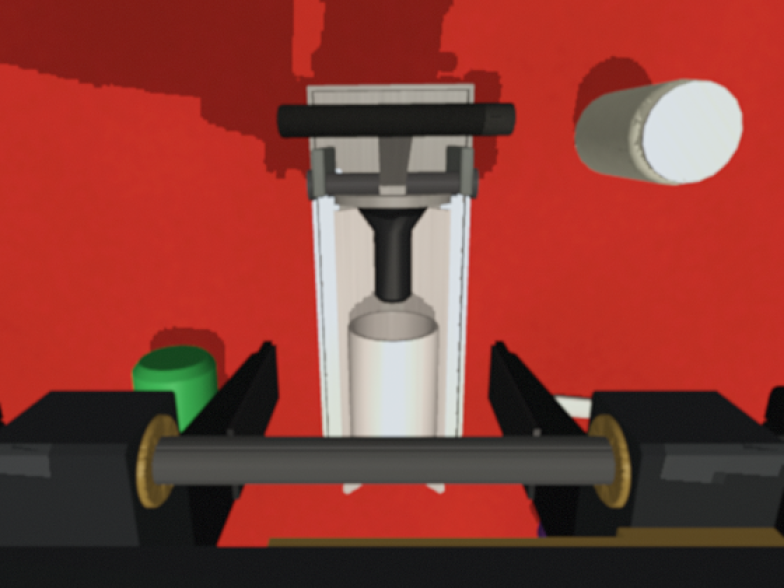

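The white cup at wrist (281,266) is in the gutter with its open mouth facing the black peg, so it is the bowl. The bar is at (283,85) and the can is off to the right, clear of the stand.

```bash
python3 - <<'E'
from h import *
import json
np.set_printoptions(precision=4,suppress=True)
w=json.load(open('w1.json')); w['pose']=np.array(w['pose']); m=bot.camera_model('top')
W=lambda u,v:(u/1.4,v/1.4); T=lambda u,v:(120+u/2.5,130+v/2.5)
L=onz(w,*W(279,120),.186);Rr=onz(w,*W(513,119),.186);print('bar ends',L,Rr,np.linalg.norm(Rr-L),np.arctan2(*(Rr-L)[[1,0]]),'mid',(L+Rr)/2)
print('tri bar',tri([(w,*W(396,119)),(m,*T(255,250))]))
pe=tri([(w,*W(392,298)),(m,*T(357,250))]);print('peg end',pe)
for n,p in [('mouthL',(348,325)),('mouthR',(438,325))]: print(n,onz(w,*W(*p),.075))
print('pan far corners',onz(w,*W(308,87),.014),onz(w,*W(474,86),.014))
print('can top',onz(w,*W(692,132),.11))
print('bowl far end top view (z .1)',onz(m,*T(459,241),.09), onz(m,*T(363,248),.09))
for n,p in [('bar',(0,.030,.186)),('pegend',(0,-.077,.075)),('pancorner',(-.06,.065,.014)),('pancorner',(.06,.065,.014))]: print(n,S2W(*p))
t,_=tool(); plan(S2W(0,-.235,.25))
E
```

```text
bar ends [0.5111 0.1308 0.186 ] [0.6092 0.1402 0.186 ] 0.09857030606799043 0.09513109824718953 mid [0.5602 0.1355 0.186 ]
tri bar [0.5608 0.135  0.1845]
peg end [0.5712 0.0248 0.0806]
mouthL [0.5426 0.0008 0.075 ]
mouthR [0.6048 0.0065 0.075 ]
pan far corners [0.4985 0.1572 0.014 ] [0.6174 0.1688 0.014 ]
can top [0.7281 0.1463 0.11  ]
bowl far end top view (z .1) [ 0.5786 -0.0963  0.09  ] [0.5726 0.0174 0.09  ]
bar [0.5612 0.1289 0.186 ]
pegend [0.5712 0.0223 0.075 ]
pancorner [0.4982 0.1581 0.014 ]
pancorner [0.6177 0.1693 0.014 ]
shift now [-0.4665  0.0124 -0.0004] twist [0. 0. 0.] shift after turn [-0.4665  0.0124 -0.0005]
```

```bash
python3 -m pendant '[{"delta_pos":[-0.0933,0.0025,0],"twist":[0,0,0]},{"delta_pos":[-0.0933,0.0025,0],"twist":[0,0,0]},{"delta_pos":[-0.0933,0.0025,0],"twist":[0,0,0]},{"delta_pos":[-0.0933,0.0025,0],"twist":[0,0,0]},{"delta_pos":[-0.0933,0.0025,0],"twist":[0,0,0]},{"delta_pos":[0,0,0.085],"twist":[0,0,0]},{"delta_pos":[0,0,0.085],"twist":[0,0,0]},{"delta_pos":[0,0,0.085],"twist":[0,0,0]},{"delta_pos":[0,0,0.085],"twist":[0,0,0]},{"delta_pos":[0,0,0.085],"twist":[0,0,0]}]' 1
python3 -m pendant '[{"delta_pos":[0,0,0.045],"twist":[0,0,0]},{"delta_pos":[0,0,0],"twist":[0,0,0]},{"delta_pos":[0,0,0],"twist":[0,0,0]}]'
python3 - <<'E'
from h import *
plan(S2W(0,-.122,.062)); plan(S2W(0,-.122,.062),YAW+np.pi/2)
E
```

```text
time: 4.92
tool_pos: [0.5861, -0.1351, 0.0785]
orientation: [0.0, 0.674, 0.739, 0.0]
ft_force: [1.0, 0.1, -0.2]
opening: 0.0004
gripper_force: 0.0
time: 5.17
tool_pos: [0.5861, -0.1349, 0.0615]
orientation: [-0.001, 0.673, 0.739, -0.0]
ft_force: [-0.4, 0.3, 0.1]
opening: 0.0
gripper_force: 0.0
shift now [ 0.2824 -0.0005 -0.001 ] twist [-0.0002 -0.0001  0.    ] shift after turn [ 0.2824 -0.0005 -0.0012]
shift now [ 0.2824 -0.0005 -0.001 ] twist [-0.0002 -0.0001  0.0001] shift after turn [ 0.2824 -0.0007 -0.0012]
```

Push slowly: about 15 mm per row first, then slower.

```bash
python3 -m pendant '[{"delta_pos":[0.03,0,0],"twist":[0,0,0]},{"delta_pos":[0.03,0,0],"twist":[0,0,0]},{"delta_pos":[0.03,0,0],"twist":[0,0,0]},{"delta_pos":[0.03,0,0],"twist":[0,0,0]},{"delta_pos":[0.025,0,0],"twist":[0,0,0]},{"delta_pos":[0.025,0,0],"twist":[0,0,0]},{"delta_pos":[0.025,0,0],"twist":[0,0,0]},{"delta_pos":[0.025,0,0],"twist":[0,0,0]},{"delta_pos":[0.02,0,0],"twist":[0,0,0]},{"delta_pos":[0.012,0,0],"twist":[0,0,0]}]' 1
python3 -m pendant '[{"delta_pos":[0.005,0,0],"twist":[0,0,0]},{"delta_pos":[0.005,0,0],"twist":[0,0,0]},{"delta_pos":[0.005,0,0],"twist":[0,0,0]},{"delta_pos":[0,0,0],"twist":[0,0,0]}]'
python3 - <<'E'
from h import *
m,im=snap('wrist','w2')
a=cv2.resize(im[:,:,::-1],(784,588),interpolation=3); cv2.imwrite('pics/v4.png',a[0:560])
plan(S2W(0,-.122,.062))
E
```

```text
time: 6.0
tool_pos: [0.5765, -0.0334, 0.0617]
orientation: [-0.0, 0.673, 0.74, -0.0]
ft_force: [-0.7, -2.3, 0.7]
opening: 0.0002
gripper_force: 1.3
time: 6.33
tool_pos: [0.576, -0.0285, 0.0617]
orientation: [-0.0, 0.673, 0.74, -0.0]
ft_force: [0.7, 0.1, -0.2]
opening: 0.0002
gripper_force: 0.0
shift now [ 0.0154 -0.0004 -0.0008] twist [-0. -0.  0.] shift after turn [ 0.0154 -0.0004 -0.0008]
```

View pics/v4.png

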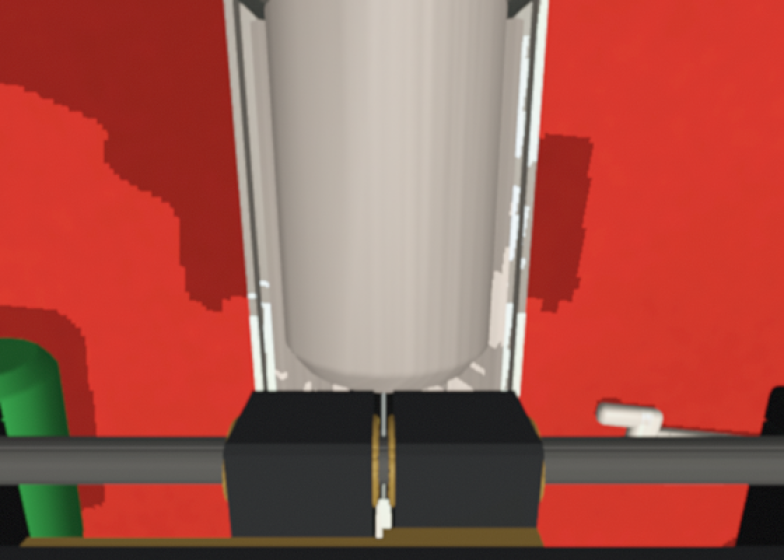

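The bowl rides straight in the gutter ahead of the fingers. I'll push on until the seat takes the force.

```bash
python3 -m pendant '[{"delta_pos":[0.005,0,0],"twist":[0,0,0]},{"delta_pos":[0.005,0,0],"twist":[0,0,0]},{"delta_pos":[0,0,0],"twist":[0,0,0]}]'
python3 -m pendant '[{"delta_pos":[0.004,0,0],"twist":[0,0,0]},{"delta_pos":[0.004,0,0],"twist":[0,0,0]},{"delta_pos":[0,0,0],"twist":[0,0,0]}]'
python3 - <<'E'
from h import *
t,M=tool(); c,s=np.cos(YAW),np.sin(YAW); d=t-O; print('stand y',-s*d[0]+c*d[1], bot.sense()['ft_force'])
E
```

```text
time: 6.63
tool_pos: [0.5757, -0.0245, 0.0618]
orientation: [0.0, 0.673, 0.74, -0.0]
ft_force: [-0.5, -1.0, 0.1]
opening: 0.0
gripper_force: 0.2
time: 6.88
tool_pos: [0.576, -0.0231, 0.0624]
orientation: [0.001, 0.673, 0.74, -0.0]
ft_force: [-1.7, -13.8, 3.0]
opening: 0.0006
gripper_force: 7.1
stand y -0.12264081055620261 [ -1.68119222 -13.8113046    3.03643022]
```

```bash
python3 -m pendant '[{"delta_pos":[-0.03,0,0],"twist":[0,0,0]},{"delta_pos":[0,0,-0.084],"twist":[0,0,0]},{"delta_pos":[0,0,-0.084],"twist":[0,0,0]},{"delta_pos":[0,0,-0.084],"twist":[0,0,0]},{"delta_pos":[0,0,-0.084],"twist":[0,0,0]},{"delta_pos":[0,0,-0.084],"twist":[0,0,0]},{"delta_pos":[0.065,0,0],"twist":[0,0,0]},{"delta_pos":[0.065,0,0],"twist":[0,0,0]},{"delta_pos":[0,0,0],"twist":[0,0,0]}]'
python3 - <<'E'
from h import *
m,im=snap('wrist','w3')
a=cv2.resize(im[:,:,::-1],(784,588),interpolation=3); cv2.imwrite('pics/v5.png',a[0:560])
plan(S2W(0,.003,.178))
E
```

```text
time: 7.63
tool_pos: [0.5711, 0.0212, 0.2305]
orientation: [-0.0, 0.672, 0.74, 0.001]
ft_force: [-0.3, 0.7, -0.4]
opening: 0.0003
gripper_force: 0.0
shift now [0.2064 0.0008 0.1302] twist [ 0.     -0.0001 -0.    ] shift after turn [0.2064 0.0008 0.1301]
```

View pics/v5.png

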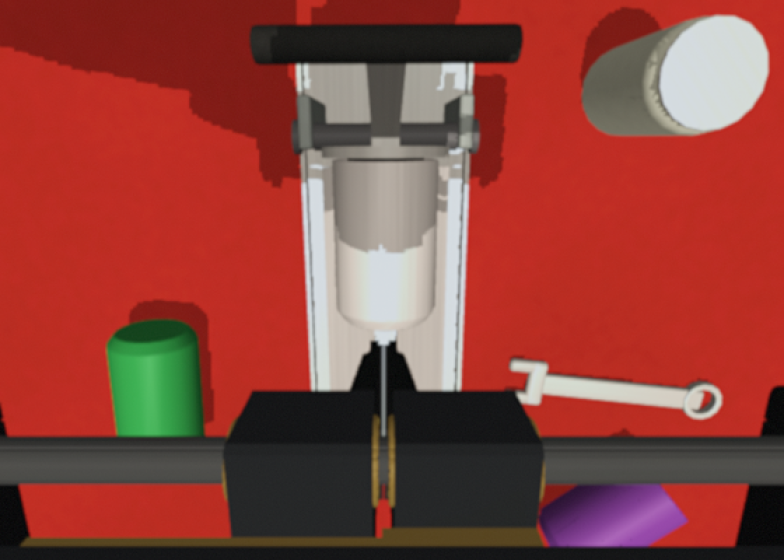

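The bowl's rim at wrist row ~158 (of 588) is tight against the seat disc, and the bar is clear ahead. Next I push the bar over.

```bash
python3 -m pendant '[{"delta_pos":[0.0688,0.0003,0],"twist":[0,0,0]},{"delta_pos":[0.0688,0.0003,0],"twist":[0,0,0]},{"delta_pos":[0.0688,0.0003,0],"twist":[0,0,0]},{"delta_pos":[0,0,0.065],"twist":[0,0,0]},{"delta_pos":[0,0,0.065],"twist":[0,0,0]},{"delta_pos":[0,0,0],"twist":[0,0,0]}]'
python3 -m pendant '[{"delta_pos":[0.0125,0,0],"twist":[0,0,0]},{"delta_pos":[0.0125,0,0],"twist":[0,0,0]},{"delta_pos":[0.016,0,0.005],"twist":[0,0,0]},{"delta_pos":[0.016,0,0.005],"twist":[0,0,0]},{"delta_pos":[0.016,0,0.005],"twist":[0,0,0]},{"delta_pos":[0.021,0,0.0125],"twist":[0,0,0]},{"delta_pos":[0.021,0,0.0125],"twist":[0,0,0]},{"delta_pos":[0.019,0,0.015],"twist":[0,0,0]},{"delta_pos":[0.019,0,0.015],"twist":[0,0,0]},{"delta_pos":[0,0,0],"twist":[0,0,0]}]'
python3 - <<'E'
from h import *
m,im=snap('side','s2')
a=cv2.resize(im[150:310,190:380,::-1],None,fx=3,fy=3,interpolation=3); cv2.imwrite('pics/v6.png',a)
plan(S2W(0,.064,.150))
E
```

```text
time: 8.18
tool_pos: [0.5624, 0.1001, 0.1736]
orientation: [-0.002, 0.673, 0.74, -0.002]
ft_force: [0.2, -0.2, -0.8]
opening: 0.0003
gripper_force: 0.0
time: 9.02
tool_pos: [0.558, 0.1631, 0.1491]
orientation: [-0.0, 0.673, 0.74, -0.0]
ft_force: [0.7, -0.1, -0.2]
opening: 0.0005
gripper_force: 0.1
shift now [ 0.0004  0.0004 -0.0017] twist [-0.0002 -0.      0.    ] shift after turn [ 0.0004  0.0004 -0.0017]
```

View pics/v6.png

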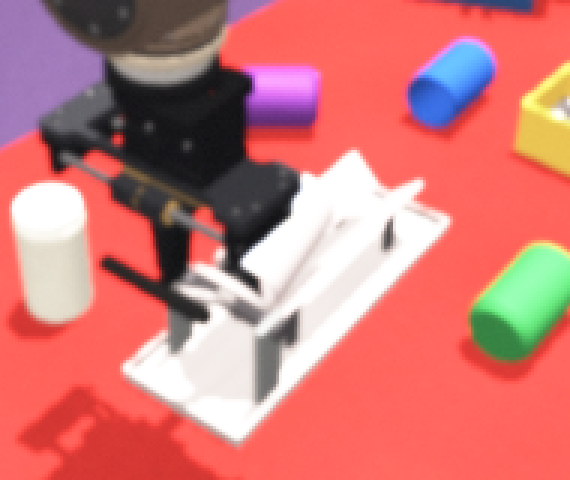

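The lever is pushed over about 30°, and the bowl is tilting up with the peg. Now I press the bar down from above.

```bash
python3 -m pendant '[{"delta_pos":[0,0,-0.09],"twist":[0,0,0]},{"delta_pos":[0.033,0,0],"twist":[0,0,0]},{"delta_pos":[0.033,0,0],"twist":[0,0,0]},{"delta_pos":[0,0,0.0275],"twist":[0,0,0]},{"delta_pos":[0,0,0.0275],"twist":[0,0,0]},{"delta_pos":[0.0083,0,0.02],"twist":[0,0,0]},{"delta_pos":[0.0083,0,0.02],"twist":[0,0,0]},{"delta_pos":[0.0083,0,0.02],"twist":[0,0,0]},{"delta_pos":[0.01,0,0.0225],"twist":[0,0,0]},{"delta_pos":[0.01,0,0.0225],"twist":[0,0,0]}]'
python3 -m pendant '[{"delta_pos":[0.0075,0,0.0225],"twist":[0,0,0]},{"delta_pos":[0.003,0,0.02],"twist":[0,0,0]},{"delta_pos":[0.003,0,0.02],"twist":[0,0,0]},{"delta_pos":[0.003,0,0.02],"twist":[0,0,0]},{"delta_pos":[0,0,0.015],"twist":[0,0,0]},{"delta_pos":[0,0,0.015],"twist":[0,0,0]},{"delta_pos":[-0.003,0,0.015],"twist":[0,0,0]},{"delta_pos":[-0.003,0,0.015],"twist":[0,0,0]},{"delta_pos":[-0.003,0,0.012],"twist":[0,0,0]},{"delta_pos":[0,0,0],"twist":[0,0,0]}]'
python3 - <<'E'
from h import *
plan(S2W(0,.111,.052))
E
```

```text
time: 9.9
tool_pos: [0.5541, 0.2063, 0.1204]
orientation: [-0.0, 0.673, 0.74, 0.0]
ft_force: [-0.1, 4.5, 5.9]
opening: 0.0003
gripper_force: 3.2
time: 10.73
tool_pos: [0.5537, 0.208, 0.0588]
orientation: [-0.0, 0.673, 0.74, -0.001]
ft_force: [-0.9, -0.6, -0.1]
opening: 0.0006
gripper_force: 0.0
shift now [0.0037 0.0005 0.0171] twist [-0.0002  0.0001 -0.    ] shift after turn [0.0037 0.0005 0.0171]
```

```bash
python3 -m pendant '[{"delta_pos":[0,0,0.008],"twist":[0,0,0]},{"delta_pos":[0,0,0.008],"twist":[0,0,0]},{"delta_pos":[0,0,0],"twist":[0,0,0]}]'
python3 -m pendant '[{"delta_pos":[0,0,0.006],"twist":[0,0,0]},{"delta_pos":[0,0,0],"twist":[0,0,0]}]'
python3 - <<'E'
from h import *
m,im=snap('side','s3')
a=cv2.resize(im[150:310,190:380,::-1],None,fx=3,fy=3,interpolation=3); cv2.imwrite('pics/v7.png',a)
E
```

```text
time: 10.98
tool_pos: [0.554, 0.2084, 0.0532]
orientation: [0.0, 0.673, 0.74, -0.0]
ft_force: [0.4, -1.2, 1.3]
opening: 0.0006
gripper_force: 0.3
time: 11.15
tool_pos: [0.5542, 0.2086, 0.0522]
orientation: [0.0, 0.673, 0.74, 0.0]
ft_force: [-3.1, -1.9, 12.1]
opening: 0.0006
gripper_force: 6.1
```

View pics/v7.png

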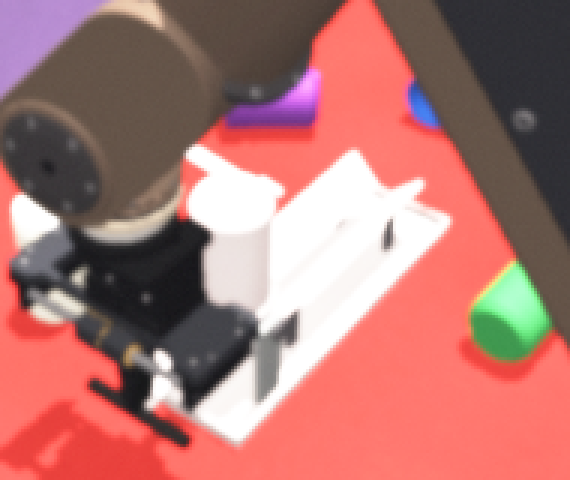

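The bowl stands upright and the bar is on its stop (12 N at tip z = 52 mm). Now for the duster.

```bash
python3 -m pendant '[{"delta_pos":[0,0,-0.1],"twist":[0,0,0]},{"delta_pos":[0,0,-0.1],"twist":[0,0,0]},{"delta_pos":[0,0,-0.1],"twist":[0,0,0]},{"delta_pos":[0,0,-0.1],"twist":[0,0,0]},{"delta_pos":[0,0,-0.1],"twist":[0,0,0]},{"delta_pos":[0.09,0,0],"twist":[0,0,0]},{"delta_pos":[0.09,0,0],"twist":[0,0,0]},{"delta_pos":[0.09,0,0],"twist":[0,0,0]},{"delta_pos":[0.09,0,0],"twist":[0,0,0]}]'
python3 -m pendant '[{"delta_pos":[0,0,0],"twist":[0,0,-0.0195]},{"delta_pos":[0,0,0],"twist":[0,0,-0.0195]},{"delta_pos":[0,0,0],"twist":[0,0,-0.0195]},{"delta_pos":[0,0,0],"twist":[0,0,-0.0195]},{"delta_pos":[0,0,0],"twist":[0,0,-0.0195]},{"delta_pos":[0,0,0],"twist":[0,0,-0.0195]},{"delta_pos":[0,0,0],"twist":[0,0,-0.0195]},{"delta_pos":[0,0,0],"twist":[0,0,-0.0195]},{"delta_pos":[0,0,0],"twist":[0,0,-0.0195]},{"delta_pos":[0,0,0],"twist":[0,0,-0.0195]}]' 0
python3 -m pendant '[{"delta_pos":[0,0,0],"twist":[0,0,-0.0195]},{"delta_pos":[0,0,0],"twist":[0,0,-0.0195]},{"delta_pos":[0,0,0],"twist":[0,0,-0.0195]},{"delta_pos":[0,0,0],"twist":[0,0,0]},{"delta_pos":[0,0,0],"twist":[0,0,0]}]'
cat > sv.py <<'E'
from h import *
import json,sys
t,M=tool(); print(t,np.arctan2(M[1,0],M[0,0]))
m,im=snap('wrist',sys.argv[1])
json.dump(dict(fx=m['fx'],fy=m['fy'],cx=m['cx'],cy=m['cy'],pose=np.array(m['pose']).tolist()),open(sys.argv[1]+'.json','w'))
cv2.imwrite('pics/v_'+sys.argv[1]+'.png',cv2.resize(im[:,:,::-1],(784,588),interpolation=3))
for n in ['duster','rest','nozzle']: print(n,[(np.round(d['box']).astype(int).tolist(),round(d['confidence'],2)) for d in bot.search_frame('wrist',n)[:3]])
E
python3 sv.py d1
```

```text
time: 11.95
tool_pos: [0.5399, 0.3535, 0.2515]
orientation: [0.0, 0.673, 0.74, 0.0]
ft_force: [0.5, -0.9, -0.6]
opening: 0.0006
gripper_force: 0.0
time: 12.78
tool_pos: [0.5402, 0.3521, 0.251]
orientation: [-0.0, 0.122, 0.993, -0.0]
ft_force: [0.7, -1.0, -0.5]
opening: 0.0617
gripper_force: 0.0
time: 13.2
tool_pos: [0.5403, 0.3521, 0.251]
orientation: [-0.0, -0.056, 0.998, -0.0]
ft_force: [0.3, -0.5, 0.9]
opening: 0.093
gripper_force: 0.0
[0.54026571 0.35206223 0.25103795] -3.028911033574277
duster [([293, 168, 44, 216], 0.73)]
rest [([294, 143, 83, 142], 0.7), ([102, 297, 26, 28], 0.5)]
nozzle [([295, 168, 45, 218], 0.77)]
```

View pics/v_d1.png

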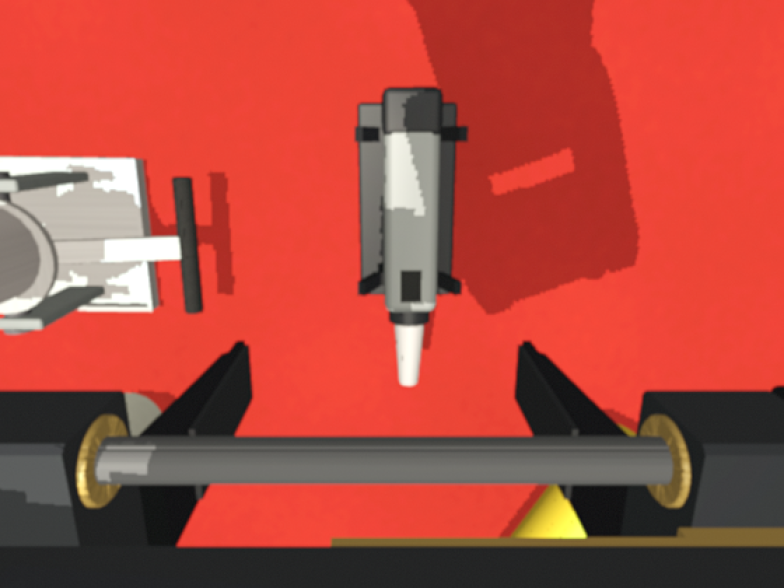

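The duster lies at cols 385–440. Its black tail is at row 90 and its nozzle tip at (409,383), on the world +x side. The rest's prongs are at rows 133 and 284.

```bash
python3 - <<'E'
from h import *
import json
np.set_printoptions(precision=4,suppress=True)
w=json.load(open('d1.json')); w['pose']=np.array(w['pose']); m=bot.camera_model('top');s=bot.camera_model('side')
W=lambda u,v:(u/1.4,v/1.4); T=lambda u,v:(120+u/2.5,130+v/2.5); S=lambda u,v:(130+u/2.4,150+v/2.4)
tip=tri([(w,*W(409,383)),(m,*T(63,208)),(s,*S(46,378))]); print('tip tri',tip)
n=onz(w,*W(409,383),.06); tt=onz(w,*W(412,90),.08); ta=onz(w,*W(414,131),.08)
print('tip',n,'tail top',tt,np.linalg.norm((n-tt)[:2]),'black/grey joint',ta)
d=(n-tt)[:2]; yaw=np.arctan2(d[1],d[0]); print('yaw',yaw)
r=[onz(w,*W(*p),.066) for p in [(361,133),(463,133),(364,288),(457,288)]]
rc=(r[0]+r[1])/2; fc=(r[2]+r[3])/2; print('forks',rc,fc,np.linalg.norm(fc-rc),np.arctan2(*(fc-rc)[[1,0]]),'mid',(rc+fc)/2)
o=n[:2]-.125*np.array([np.cos(yaw),np.sin(yaw)]); print('origin from tip',o)
o=(tt[:2]+.08*np.array([np.cos(yaw),np.sin(yaw)])); print('from tail',o)
jt=onz(w,*W(413,92),.08); print('height check: width 36mm/px at top:',np.linalg.norm(onz(w,*W(386,200),.08)-onz(w,*W(438,200),.08)), np.linalg.norm(onz(w,*W(386,200),.06)-onz(w,*W(438,200),.06)))
E
```

```text
tip tri [0.6323 0.38   0.0636]
tip [0.6349 0.3816 0.06  ] tail top [0.4316 0.3566 0.08  ] 0.2047972876924007 black/grey joint [0.4551 0.3608 0.08  ]
yaw 0.12266367002648143
forks [0.4562 0.3605 0.066 ] [0.5594 0.3728 0.066 ] 0.10394480984008224 0.11837309311228941 mid [0.5078 0.3666 0.066 ]
origin from tip [0.5108 0.3663]
from tail [0.511  0.3663]
height check: width 36mm/px at top: 0.03333114769348371 0.035288877740259975
```

```bash
python3 - <<'E'
from h import *
plan([.510,.3664,.042],.120-np.pi)
E
```

```text
shift now [0.0712 0.0443 0.5228] twist [-0.     -0.     -0.0009] shift after turn [0.071  0.0446 0.5228]
```

```bash
python3 -m pendant '[{"delta_pos":[0.071,0.0446,0],"twist":[0,0,-0.001]},{"delta_pos":[0,0,0.09],"twist":[0,0,0]},{"delta_pos":[0,0,0.09],"twist":[0,0,0]},{"delta_pos":[0,0,0.09],"twist":[0,0,0]},{"delta_pos":[0,0,0.09],"twist":[0,0,0]},{"delta_pos":[0,0,0.08],"twist":[0,0,0]},{"delta_pos":[0,0,0.05],"twist":[0,0,0]},{"delta_pos":[0,0,0.033],"twist":[0,0,0]},{"delta_pos":[0,0,0],"twist":[0,0,0]}]' 0
python3 -m pendant '[{"delta_pos":[0,0,0],"twist":[0,0,0]},{"delta_pos":[0,0,0],"twist":[0,0,0]},{"delta_pos":[0,0,0],"twist":[0,0,0]},{"delta_pos":[0,0,0],"twist":[0,0,0]},{"delta_pos":[0,0,0],"twist":[0,0,0]},{"delta_pos":[0,0,0],"twist":[0,0,0]},{"delta_pos":[0,0,0],"twist":[0,0,0]},{"delta_pos":[0,0,0],"twist":[0,0,0]}]' 1
python3 - <<'E'
from h import *
t,M=tool();print(repr(t),np.arctan2(M[1,0],M[0,0]))
# aim: axis from +y side, duster dir yaw = YAW-pi/2
mid=S2W(0,0,.137); d=S2W(0,-1)-O
for k in [.255]: p=mid-d*k; print('origin target',p); plan([p[0],p[1],.137-.018],YAW+np.pi/2)
E
```

```text
time: 14.15
tool_pos: [0.5089, 0.3657, 0.039]
orientation: [-0.002, -0.061, 0.998, -0.001]
ft_force: [-0.4, -0.9, 0.1]
opening: 0.0951
gripper_force: 0.0
time: 14.82
tool_pos: [0.5101, 0.3665, 0.0421]
orientation: [0.0, -0.061, 0.998, 0.0]
ft_force: [-0.5, 0.2, -0.4]
opening: 0.0471
gripper_force: 0.0
array([0.51013108, 0.36645685, 0.04213016]) -3.018831316285545
origin target [0.54031917 0.35289805 0.137     ]
shift now [-0.0708 -0.0429 -0.1922] twist [0.     0.     0.2547] shift after turn [-0.0408  0.072  -0.1922]
```

```bash
python3 -m pendant '[{"delta_pos":[0,0,0],"twist":[0,0,0]},{"delta_pos":[0,0,0],"twist":[0,0,0]},{"delta_pos":[0,0,0],"twist":[0,0,0]},{"delta_pos":[0,0,0],"twist":[0,0,0]},{"delta_pos":[0,0,0],"twist":[0,0,0]}]' 1
python3 -m pendant '[{"delta_pos":[0,0,-0.012],"twist":[0,0,0]},{"delta_pos":[0,0,-0.03],"twist":[0,0,0]},{"delta_pos":[0,0,-0.05],"twist":[0,0,0]},{"delta_pos":[0,0,-0.05],"twist":[0,0,0]},{"delta_pos":[0,0,-0.05],"twist":[0,0,0]},{"delta_pos":[0,0,0],"twist":[0,0,0]}]'
```

```text
time: 15.23
tool_pos: [0.5101, 0.3665, 0.042]
orientation: [0.0, -0.061, 0.998, -0.0]
ft_force: [-1.3, 0.0, 1.4]
opening: 0.0362
gripper_force: 30.0
time: 15.73
tool_pos: [0.5114, 0.3672, 0.1232]
orientation: [0.003, -0.061, 0.998, 0.001]
ft_force: [0.6, -0.2, -2.7]
opening: 0.0359
gripper_force: 30.0
```

The duster is held (36 mm opening, 2.7 N weight). Now turn and aim.

```bash
python3 -m pendant '[{"delta_pos":[0,0,0],"twist":[0,0,0.012]},{"delta_pos":[0,0,0],"twist":[0,0,0.0195]},{"delta_pos":[0,0,0],"twist":[0,0,0.0195]},{"delta_pos":[0,0,0],"twist":[0,0,0.0195]},{"delta_pos":[0,0,0],"twist":[0,0,0.0195]},{"delta_pos":[0,0,0],"twist":[0,0,0.0195]},{"delta_pos":[0,0,0],"twist":[0,0,0.0195]},{"delta_pos":[0,0,0],"twist":[0,0,0.0195]},{"delta_pos":[0,0,0],"twist":[0,0,0.0195]},{"delta_pos":[0,0,0],"twist":[0,0,0.0195]}]'
python3 -m pendant '[{"delta_pos":[0,0,0],"twist":[0,0,0.0195]},{"delta_pos":[0,0,0],"twist":[0,0,0.0195]},{"delta_pos":[0,0,0],"twist":[0,0,0.0195]},{"delta_pos":[0,0,0],"twist":[0,0,0.0087]},{"delta_pos":[0,0,0],"twist":[0,0,0]}]'
python3 - <<'E'
from h import *
p=S2W(0,.255); plan([p[0],p[1],.119],YAW+np.pi/2)
m,im=snap('top','t3')
a=cv2.resize(im[150:310,130:350,::-1],None,fx=3.5,fy=3.5,interpolation=3); cv2.imwrite('pics/v9.png',a)
E
```

```text
time: 16.57
tool_pos: [0.5097, 0.3662, 0.118]
orientation: [-0.0, 0.506, 0.862, -0.001]
ft_force: [0.7, 0.6, -3.7]
opening: 0.0362
gripper_force: 30.0
time: 16.98
tool_pos: [0.5098, 0.3662, 0.1181]
orientation: [-0.0, 0.674, 0.738, -0.001]
ft_force: [-0.9, 0.3, -4.3]
opening: 0.0357
gripper_force: 30.0
shift now [-0.0401  0.0731 -0.0023] twist [-0.0001  0.0001 -0.0004] shift after turn [-0.0403  0.073  -0.0023]
```

View pics/v9.png

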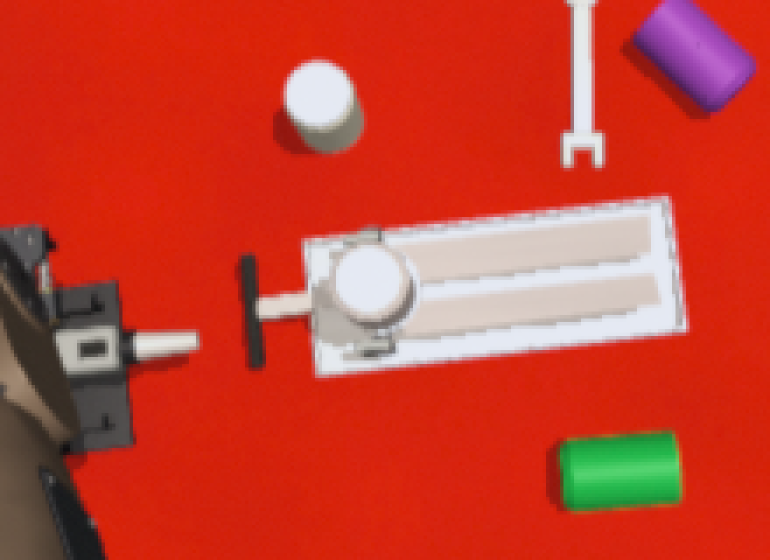

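The bowl stands mouth-down on the peg at crop (372,283). The nozzle points along the stand but is still about 29 mm to one side, so I shift over and hold.

```bash
python3 -m pendant '[{"delta_pos":[-0.0135,0.0245,-0.001],"twist":[0,0,0]},{"delta_pos":[-0.0135,0.0245,-0.001],"twist":[0,0,0]},{"delta_pos":[-0.0135,0.0245,0],"twist":[0,0,0]},{"delta_pos":[0,0,0],"twist":[0,0,0]},{"delta_pos":[0,0,0],"twist":[0,0,0]},{"delta_pos":[0,0,0],"twist":[0,0,0]},{"delta_pos":[0,0,0],"twist":[0,0,0]},{"delta_pos":[0,0,0],"twist":[0,0,0]},{"delta_pos":[0,0,0],"twist":[0,0,0]},{"delta_pos":[0,0,0],"twist":[0,0,0]}]'
python3 - <<'E'
from h import *
np.set_printoptions(precision=3,suppress=True)
m,im=snap('top','t4'); s,im2=snap('side','s4')
a=cv2.resize(im[180:270,130:280,::-1],(600,360),interpolation=3); b=cv2.resize(im2[150:300,160:310,::-1],(240,240),interpolation=3)
b=cv2.copyMakeBorder(b,0,120,0,0,0); 
b2=cv2.resize(im2[170:330,150:310,::-1],(440,440),interpolation=3); a2=cv2.resize(a,(360,216))
c=np.zeros((440,800,3),np.uint8); c[:216,:360]=a2; c[:,360:]=b2; cv2.imwrite('pics/v10.png',c)
mid=S2W(0,0,.137); print('expect bowl mid px',proj(m,mid),proj(s,mid),'nozzle',proj(m,S2W(0,.13,.137)),proj(s,S2W(0,.13,.137)))
E
python3 -m pendant '[{"delta_pos":[0,0,0],"twist":[0,0,0]},{"delta_pos":[0,0,0],"twist":[0,0,0]},{"delta_pos":[0,0,0],"twist":[0,0,0]},{"delta_pos":[0,0,0],"twist":[0,0,0]},{"delta_pos":[0,0,0],"twist":[0,0,0]},{"delta_pos":[0,0,0],"twist":[0,0,0]},{"delta_pos":[0,0,0],"twist":[0,0,0]},{"delta_pos":[0,0,0],"twist":[0,0,0]},{"delta_pos":[0,0,0],"twist":[0,0,0]},{"delta_pos":[0,0,0],"twist":[0,0,0]}]'
```

```text
time: 17.87
tool_pos: [0.5407, 0.3532, 0.1197]
orientation: [0.0, 0.673, 0.739, -0.0]
ft_force: [-0.1, -0.6, -4.1]
opening: 0.0361
gripper_force: 30.0
expect bowl mid px [236.265 230.807] [265.611 231.122] nozzle [190.66  235.983] [226.785 263.538]
time: 18.8
tool_pos: [0.5409, 0.353, 0.1196]
orientation: [0.0, 0.673, 0.739, -0.0]
ft_force: [0.3, 0.6, -3.2]
opening: 0.0359
gripper_force: 30.0
```

View pics/v10.png

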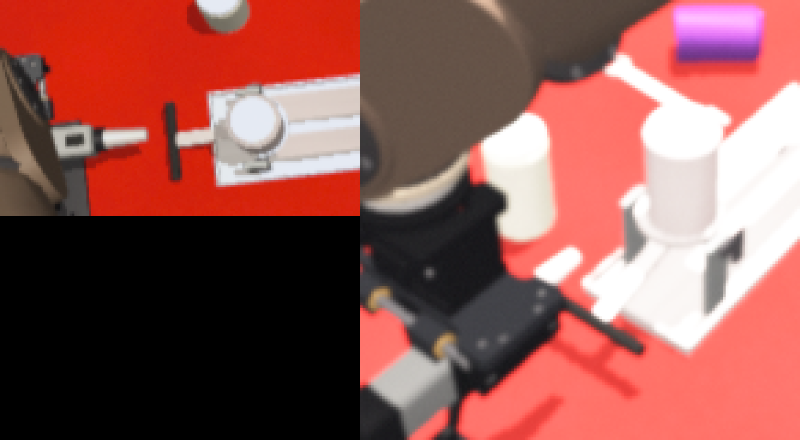

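Aim confirmed: the nozzle at the left of the top crop (147,134) is in line with the bowl at (256,122), with a clear gap. A little more hold, then back.

```bash
python3 -m pendant '[{"delta_pos":[0,0,0],"twist":[0,0,0]},{"delta_pos":[0,0,0],"twist":[0,0,0]},{"delta_pos":[0,0,0],"twist":[0,0,0]},{"delta_pos":[0,0,0],"twist":[0,0,0]},{"delta_pos":[0,0,0],"twist":[0,0,0]},{"delta_pos":[0,0,0],"twist":[0,0,0]},{"delta_pos":[0.0135,-0.0245,0],"twist":[0,0,0]},{"delta_pos":[0.0135,-0.0245,0],"twist":[0,0,0]},{"delta_pos":[0.0135,-0.0245,0],"twist":[0,0,0]},{"delta_pos":[0,0,0],"twist":[0,0,-0.012]}]'
python3 -m pendant '[{"delta_pos":[0,0,0],"twist":[0,0,-0.0195]},{"delta_pos":[0,0,0],"twist":[0,0,-0.0195]},{"delta_pos":[0,0,0],"twist":[0,0,-0.0195]},{"delta_pos":[0,0,0],"twist":[0,0,-0.0195]},{"delta_pos":[0,0,0],"twist":[0,0,-0.0195]},{"delta_pos":[0,0,0],"twist":[0,0,-0.0195]},{"delta_pos":[0,0,0],"twist":[0,0,-0.0195]},{"delta_pos":[0,0,0],"twist":[0,0,-0.0195]},{"delta_pos":[0,0,0],"twist":[0,0,-0.0195]},{"delta_pos":[0,0,0],"twist":[0,0,-0.0195]}]'
python3 -m pendant '[{"delta_pos":[0,0,0],"twist":[0,0,-0.0195]},{"delta_pos":[0,0,0],"twist":[0,0,-0.0195]},{"delta_pos":[0,0,0],"twist":[0,0,-0.0087]},{"delta_pos":[0,0,0],"twist":[0,0,0]},{"delta_pos":[0,0,0],"twist":[0,0,0]}]'
python3 - <<'E'
from h import *
plan([.5101,.3665,.0425],-3.0188)
E
```

```text
time: 19.63
tool_pos: [0.5073, 0.3676, 0.1196]
orientation: [-0.0, 0.645, 0.764, -0.001]
ft_force: [-0.1, 0.1, -3.9]
opening: 0.036
gripper_force: 30.0
time: 20.47
tool_pos: [0.5089, 0.3671, 0.1197]
orientation: [-0.0, 0.085, 0.996, -0.0]
ft_force: [0.0, 0.1, -3.7]
opening: 0.0359
gripper_force: 30.0
time: 20.88
tool_pos: [0.5093, 0.3669, 0.1197]
orientation: [-0.0, -0.061, 0.998, -0.0]
ft_force: [-0.0, 0.6, -3.4]
opening: 0.0359
gripper_force: 30.0
shift now [-0.0019 -0.0012  0.193 ] twist [-0.     -0.     -0.0002] shift after turn [-0.0019 -0.0012  0.193 ]
```

```bash
python3 -m pendant '[{"delta_pos":[-0.002,-0.001,0.04],"twist":[0,0,0]},{"delta_pos":[0,0,0.04],"twist":[0,0,0]},{"delta_pos":[0,0,0.04],"twist":[0,0,0]},{"delta_pos":[0,0,0.03],"twist":[0,0,0]},{"delta_pos":[0,0,0.02],"twist":[0,0,0]},{"delta_pos":[0,0,0.014],"twist":[0,0,0]},{"delta_pos":[0,0,0.009],"twist":[0,0,0]},{"delta_pos":[0,0,0],"twist":[0,0,0]},{"delta_pos":[0,0,0],"twist":[0,0,0]}]'
```

```text
time: 21.63
tool_pos: [0.5112, 0.3663, 0.0428]
orientation: [0.0, -0.061, 0.998, 0.0]
ft_force: [0.7, 0.2, -3.5]
opening: 0.0358
gripper_force: 30.0
```

```bash
python3 -m pendant '[{"delta_pos":[0,0,0.002],"twist":[0,0,0]},{"delta_pos":[0,0,0],"twist":[0,0,0]}]'
python3 -m pendant '[{"delta_pos":[0,0,0],"twist":[0,0,0]},{"delta_pos":[0,0,0],"twist":[0,0,0]},{"delta_pos":[0,0,0],"twist":[0,0,0]},{"delta_pos":[0,0,0],"twist":[0,0,0]},{"delta_pos":[0,0,0],"twist":[0,0,0]},{"delta_pos":[0,0,0],"twist":[0,0,0]},{"delta_pos":[0,0,0],"twist":[0,0,0]},{"delta_pos":[0,0,0],"twist":[0,0,0]},{"delta_pos":[0,0,0],"twist":[0,0,0]},{"delta_pos":[0,0,0],"twist":[0,0,0]}]' 0
python3 -m pendant '[{"delta_pos":[0,0,-0.03],"twist":[0,0,0]},{"delta_pos":[0,0,-0.06],"twist":[0,0,0]},{"delta_pos":[0,0,-0.09],"twist":[0,0,0]},{"delta_pos":[0,0,-0.09],"twist":[0,0,0]},{"delta_pos":[0,0,-0.09],"twist":[0,0,0]},{"delta_pos":[0,0,-0.09],"twist":[0,0,0]},{"delta_pos":[0,0,-0.07],"twist":[0,0,0]},{"delta_pos":[-0.071,-0.0446,0],"twist":[0,0,0.001]},{"delta_pos":[0,0,0],"twist":[0,0,0]},{"delta_pos":[0,0,0],"twist":[0,0,0]}]'
python3 sv.py d2
python3 - <<'E'
from h import *
import json
a=cv2.imread('pics/d1.png');b=cv2.imread('pics/d2.png')
g=lambda i:cv2.cvtColor(i[40:290,230:350],cv2.COLOR_BGR2GRAY).astype(np.float32)
print('shift',cv2.phaseCorrelate(g(a),g(b)),'diff',np.abs(g(a)-g(b)).mean())
for n in 'bowl','seat','wrench','spray_can','bin':
    bot.capture('top'); print(n,[(np.round(d['box']).astype(int).tolist(),round(d['confidence'],2)) for d in bot.search_frame('top',n)[:4]])
E
```

```text
time: 21.8
tool_pos: [0.5111, 0.3663, 0.0419]
orientation: [0.0, -0.061, 0.998, 0.0]
ft_force: [0.1, 0.1, -2.8]
opening: 0.036
gripper_force: 30.0
time: 22.63
tool_pos: [0.5109, 0.3662, 0.0416]
orientation: [0.0, -0.061, 0.998, -0.0]
ft_force: [-0.3, 0.4, 0.5]
opening: 0.0938
gripper_force: 0.0
time: 23.47
tool_pos: [0.5419, 0.3512, 0.2504]
orientation: [0.0, -0.058, 0.998, 0.0]
ft_force: [-0.1, -0.8, -0.8]
opening: 0.0952
gripper_force: 0.0
[0.54185554 0.35120866 0.25035232] -3.0264875972398575
duster [([296, 141, 79, 143], 0.72), ([293, 169, 44, 217], 0.57)]
rest [([297, 141, 80, 141], 0.77), ([99, 294, 30, 34], 0.61)]
nozzle [([295, 167, 46, 217], 0.65), ([16, 181, 30, 70], 0.19)]
shift ((0.4269313426117165, -0.6502661830667478), 0.9732961296081543) diff 2.9734333
bowl [([380, 203, 34, 24], 0.89), ([328, 164, 32, 36], 0.82), ([237, 230, 28, 28], 0.65)]
seat [([213, 239, 34, 30], 0.89)]
wrench [([297, 171, 12, 48], 0.76)]
spray_can [([235, 230, 26, 30], 0.72), ([224, 180, 23, 25], 0.69)]
bin []
```

The duster is back exactly where it lay (image shift under 1 px). The bowl is upright on its peg at (237,230), and the wrench and can boxes are unchanged.

```bash
python3 -c "
from bench import bot
print(bot.job_done())"
```

```text
the job is handed in; nothing more can be done
None
```

I handed the job in at about 24 s with no verdict returned: the bowl is mouth-down on the upright peg, the duster was held about 10 cm off its side for over 2 s and laid back in its rest, and the wrench and can are unmoved (the final check missed the bin, which the arm never went near).

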